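# Ease the label rewinder back one notch

## Task

The roll on the hand-cranked label rewinder was wound one notch too tight: with the fingertips, tip the brass pawl up by its red knob until it lies back on its stop, push the crank backward (anticlockwise as you face it), then tip the pawl down again so that it locks the spool exactly one notch back, the tooth pushed up against the pawl. Take nothing between the fingers, do not wind the spool on or let it run back toward a second notch, and leave the other things on the desk where they stand.

Things in the scene. Friction and masses are not known exactly. Their poses are not given: they have to be found in the camera images.
- rewinder: Hand-cranked label rewinder, fixed on the desk, base plate 150 mm square. Origin on the underside, straight below the spindle, in the front face of the grey bracket plate (8 mm thick). x runs along the spindle from the crank end to the white label roll, y to the left as one faces the crank, z up. Bracket, flange and wheel reach at most 153 mm above the desk.
- spindle (a point): On the spindle's axis, 95 mm above the desk, in the bracket's front face. The steel ratchet wheel (12 teeth, radius 42 mm) fills 4 to 14 mm in front of this point, the crank arm 20 to 27 mm. Behind it: white flange (radius 50 mm), white label roll (radius 38 mm).
- spool (a joint): Turn of wheel, crank and roll together, rad; grows backward (anticlockwise facing the crank: the top moves to the rewinder's +y). Starts at -0.14 to -0.03 (0: tooth against the pawl). One notch is 0.524: locked one notch back it reads about 0.52. Drag (about 0.08 N m, 2 N at the grip) keeps it where it is left. With the pawl down it turns only forward, clicking.
- pawl (a joint): Turn of the brass pawl, rad: about 0 with its nose in a notch, grows as the nose lifts and the knob goes to +y, 0.85 on its stop. No spring: weighted by its knob, dead centre near 0.4, it falls to either side. The nose clears the teeth above 0.25. Let down while the spool reads 0.2 to 0.48, it rests on a tooth's sloping back (up to 0.12) and drops in as the spool is pushed back to 0.52.
- crank_grip (a point): Centre of the black crank grip: a cylinder along the spindle's direction, 16 mm across, 54 mm long (27 mm either way of this point), front end free, 62 mm from the spindle axis. With the spool at 0 the crank stands 30 degrees to the right (-y) of upright and this point 149 mm above the desk; backward it moves left and up.
- pawl_knob (a point): Centre of the red weighted knob on the pawl's upright arm: a cylinder along the spindle's direction, 16 mm across, 20 mm long, 48 mm from the pivot. 183 mm above the desk with the pawl down; 38 mm further to +y and 174 mm up on its stop. Under 2 N pushed sideways moves it.
- pawl_pivot (a point): The pawl's pivot pin, in the middle of the pawl's thickness (9 mm): 45 mm to the left (+y) of the spindle, 136 mm above the desk. From it the nose arm runs 45 mm to the right, onto the top of the ratchet wheel; with the pawl on its stop the nose stands up to 172 mm above the desk.
- spare_roll: Bystander: loose white label roll, 62 mm across, 40 mm high, to the left of the rewinder; origin at the centre of its underside.
- notes: Bystander: loose block of yellow sticky notes, 78 x 78 x 23 mm, to the right of the rewinder; origin at the centre of its underside.
- jar: Bystander: loose white specimen jar with a red lid, 61 mm across, 72 mm high, standing in front of the rewinder to the left; origin at the centre of its underside.

How it is judged:
By the outcome, as a careful person would: the job done as asked, in the order asked, and still so for the second after the job is handed in, with the robot touching nothing.
It also fails if it takes over 70 s, if anything falls off the work surface, if the arm or the gripper's body presses on something with over 40 N, if the wrist force passes 120 N, or if a joint passes its speed limit or range.

## Robot

A 6-joint arm with a two-finger parallel gripper is mounted at the origin on a cart in front of the work surface, level with it; the furniture and walls round the work are solid. World frame = base frame: x ahead of the robot, y to its left, z up, the work surface at z = 0. Lengths are in m, angles in degrees, forces in N, time in s.
With the tool pointing down it reaches from about 0.4 to 0.825 m from the base axis. Payload 7 kg.
Tool frame: the origin (TCP) lies between the finger pads; the fingertips stand 19 mm ahead of it and the grasp point (between the pads) is the TCP; x points along the fingers, y is the direction in which the jaws open and shut, and the axes are right-handed (so a half turn about x gives the same grasp; the last joint's range is limited). The gripper opens to 88 mm and grips with 3 to 60 N. Pads are 19 mm wide; open, the fingers measure 130 mm over their backs; the gripper's body (78 mm by 193 mm) begins 47 mm behind the grasp point.
Start: joints at [-50.071, 20.546, 0.682, 0, -70.136, -16.507], TCP at [0.268, -0.619, 0.246] pointing down, gripper open.
Joint ranges: [-176.03, 176.03], [-82.01, 121.73], [-58.28, 71.71], [-173.87, 95.51], [-174.79, -0.11], [-173.66, 173.66]. Speed limits (degrees/s): [136.94, 136.94, 172.46, 180, 180, 180].

## Interface

Orientations are given as [roll, pitch, yaw] about the fixed x, y, z axes, in that order (R = Rz(yaw) Ry(pitch) Rx(roll)).
In Python, from plant import * gives the robot as it stands.
- The arm moves only by the tool step_arm, never from a script. Its argument "steps" is a list of rows, each a list of 2 entries, a list of its own where there are three numbers: the shift along the tool's x, y, z in units of 0.02 m (1.0 is 0.02 m), then the turn about the tool's x in units of 6 degrees (1.0 is 6 degrees). A call has 1 to 20 rows; each row shifts and turns the commanded pose from where the row before left it, along the tool's axes as they then stand; what a row does not reach is not made up. A row lasts 1/12 s, in which the tool goes at most 41.7 mm and 7.16 degrees, less where a joint would pass 70% of its speed; a pose out of reach is approached as far as the arm can. A call with a number of a shift or a turn outside -1 to 1 is refused whole. A call with a gripper value outside its range is refused whole. "fingers" is the closure, from 0 (fully open) to 1 (shut), set as the call begins (left out, the last holds). The fingers move at their own pace and stop on an object; "grip_force" is the grip in N (left out, the last holds). Time passes only in rows, so rows that do not move let the fingers close. It gives the time, the measured TCP pose, the force and the opening at its end, in the units of the state.
- get_state(): the state, without advancing time (a new reading comes with each control period).
- capture(name): name is "side" or "top" or "wrist"; returns the picture (400x640x3 uint8, blue, green, red); there is no depth.
- camera_model(name): a dict with "intrinsics" (3x3 intrinsics, pixels), "dist_coeffs" ([k1, k2, p1, p2, k3] as OpenCV has them; the pictures are not rectified), "rvec" (rotation vector, rad) and "tvec" (3), from world to camera coordinates, as OpenCV has them. Camera axes: x right, y down, z forward; pixel columns grow to the right and rows downward; lengths in m; the calibration is good to about 2 mm. A picture is of the moment at which its call begins: read the wrist's pose just before it. camera_model takes no time and is no camera call; for the wrist camera it gives the pose at the moment of the call.
- close_job(): hands the job in, once; it reports no verdict.
The state is a dict: "time_s": time; "joints": joint angles; "qd": joint speeds; "joint_torque": joint torques, N m; "tcp_pos": TCP position; "eef_rot": TCP orientation; "contact_force": force on the tool from outside, world axes, zero at the start; "moment": the same for the moment, N m; "gripper_width": finger opening in m.
Only numpy, scipy, OpenCV 4.12 (cv2) and the standard library are available. Lean on these libraries where they do the work, as an engineer would, in place of code of your own. Each camera call takes 0.05 s, during which the arm holds its last target.

## Working session

There is one attempt and no reset: what is moved stays moved. The work goes in short steps, Python scripts to look and compute and a tool call to move; the robot and the scene stay as the last step left them, time stands still between calls to the robot, and variables do not carry over. Pictures are saved under pics/ and viewed, and the job is handed in when it is done.

Besides the shell and the picture viewer there is one more tool, called after "Request:" by a JSON object that holds its "fn" and its "kwargs", one argument or row to a line. step_arm: Moves the arm, as the interface text tells. Its arguments: {"type":"object","properties":{"steps":{"type":"array","items":{"type":"array"}},"fingers":{"type":"number"},"grip_force":{"type":"number"}},"required":["steps"]}

```bash
mkdir -p pics; ls; python3 - <<'E'
from plant import *
import cv2
s=get_state();print(s)
for n in ("side","top","wrist"):
    cv2.imwrite(f"pics/{n}0.png",capture(n))
    m=camera_model(n);print(n,m)
E
```

```text
pics
{'time_s': 0.0, 'joints': array([-5.00706037e+01,  2.05912584e+01,  6.33172825e-01, -2.05605487e-02,
       -7.01357900e+01, -1.65057889e+01]), 'qd': array([ 0.00729644,  0.03248376, -0.05028413,  0.05291151, -0.01615457,
        0.00451039]), 'joint_torque': array([ 1.91359875e-03, -5.82714272e+01,  2.93061680e+01,  6.99740097e+00,
        6.91430309e-03, -1.99353390e-04]), 'tcp_pos': array([ 0.2681115 , -0.61896174,  0.24461871]), 'eef_rot': array([ 94.87323022,  89.9041546 , 118.28983551]), 'contact_force': array([-0.436898  , -0.58713401,  0.28692341]), 'moment': array([-0.00790054,  0.01091578,  0.02658667]), 'gripper_width': 0.08758661350698735}
side {'intrinsics': array([[408.77099079,   0.        , 327.18161842],
       [  0.        , 408.77099079, 198.43209052],
       [  0.        ,   0.        ,   1.        ]]), 'dist_coeffs': array([-0.04274497,  0.        ,  0.        ,  0.        ,  0.        ]), 'rvec': array([ 0.24600549, -2.7984999 ,  1.20893895]), 'tvec': array([0.48838489, 0.12850578, 0.97778854])}
top {'intrinsics': array([[427.59272227,   0.        , 316.11018162],
       [  0.        , 427.59272227, 198.46037534],
       [  0.        ,   0.        ,   1.        ]]), 'dist_coeffs': array([0.01950159, 0.        , 0.        , 0.        , 0.        ]), 'rvec': array([ 2.2147652 , -2.15840809,  0.06433678]), 'tvec': array([0.00595764, 0.50001745, 1.03316069])}
wrist {'intrinsics': array([[333.14952489,   0.        , 315.11158968],
       [  0.        , 333.14952489, 194.88039531],
       [  0.        ,   0.        ,   1.        ]]), 'dist_coeffs': array([-0.0411838,  0.       ,  0.       ,  0.       ,  0.       ]), 'rvec': array([-1.6373014 , -2.49520961, -0.32368343]), 'tvec': array([ 0.6741176 , -0.03117773,  0.39078838])}
```

View pics/side0.png

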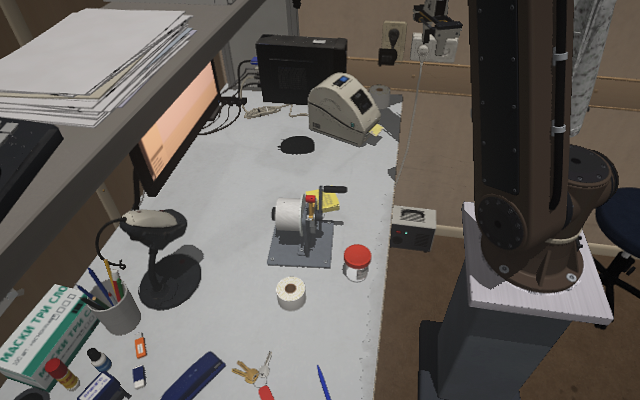

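View pics/top0.png

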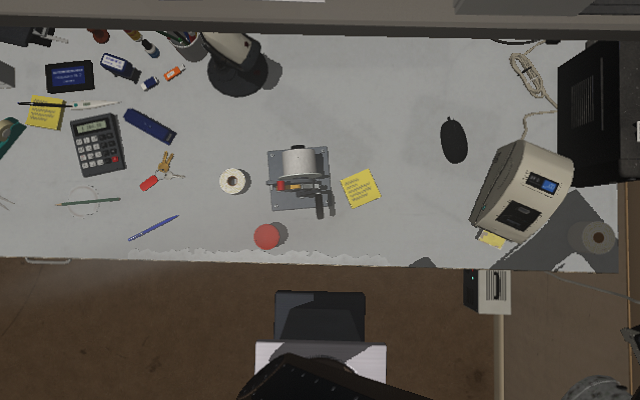

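View pics/wrist0.png

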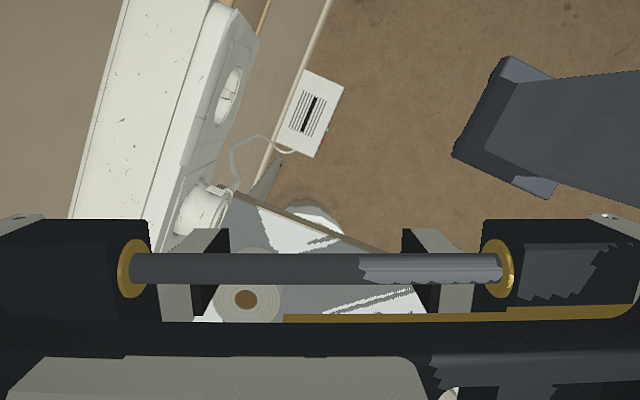

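```bash
python3 - <<'E'
import cv2
t=cv2.imread("pics/top0.png");s=cv2.imread("pics/side0.png")
cv2.imwrite("pics/top0z.png",cv2.resize(t[135:255,215:385],None,fx=4.7,fy=4.7,interpolation=cv2.INTER_CUBIC))
cv2.imwrite("pics/side0z.png",cv2.resize(s[170:310,250:390],None,fx=4.2,fy=4.2,interpolation=cv2.INTER_CUBIC))
E
```

```text
(no output)
```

View pics/top0z.png

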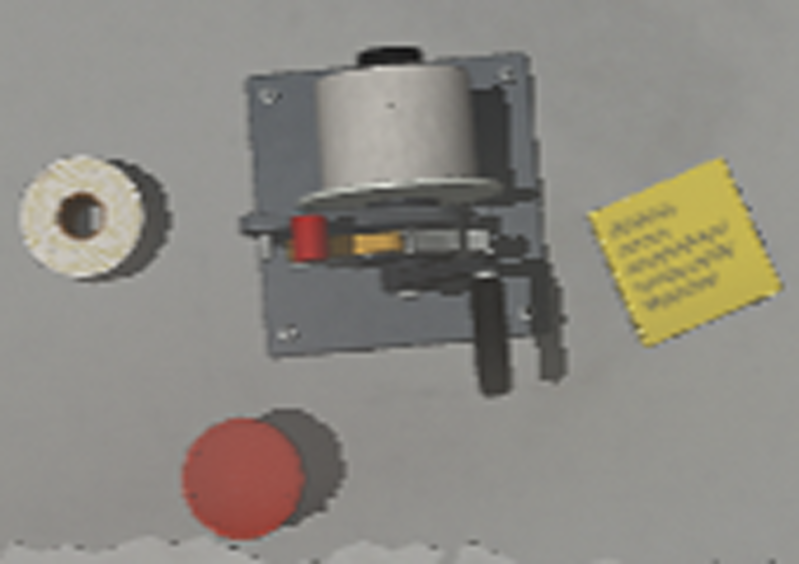

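View pics/side0z.png

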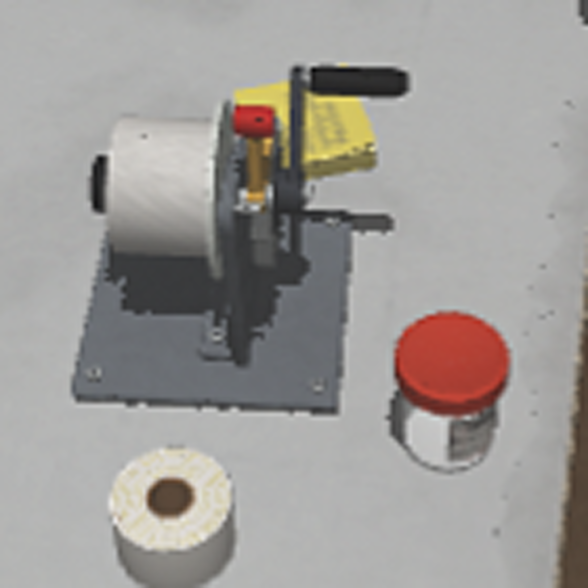

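```bash
cat > h.py <<'E'
from plant import *
import cv2, numpy as np
from scipy.spatial.transform import Rotation as Rn
from scipy.optimize import least_squares
def cam(n):
    m=camera_model(n);R=cv2.Rodrigues(m["rvec"])[0];return m,R,-R.T@m["tvec"]
def ray(n,uv):
    m,R,c=cam(n)
    p=cv2.undistortPoints(np.array([[uv]],float),m["intrinsics"],m["dist_coeffs"])[0,0]
    d=R.T@np.array([p[0],p[1],1]);return c,d/np.linalg.norm(d)
def onz(n,uv,z):
    c,d=ray(n,uv);return c+d*(z-c[2])/d[2]
def proj(n,P):
    m=camera_model(n);return cv2.projectPoints(np.array(P,float).reshape(-1,1,3),m["rvec"],m["tvec"],m["intrinsics"],m["dist_coeffs"])[0].reshape(-1,2)
def tri(obs):
    A=np.zeros((3,3));b=np.zeros(3)
    for n,uv in obs:
        c,d=ray(n,uv);M=np.eye(3)-np.outer(d,d);A+=M;b+=M@c
    X=np.linalg.solve(A,b);return X
E
python3 - <<'E'
from h import *
T=lambda u,v:(u/4.7+215,v/4.7+135); S=lambda u,v:(u/4.2+250,v/4.2+170)
for n,a,b in [("knob",T(309,238),S(254,121)),("grip",T(490,333),S(358,80)),("gripend",T(494,390),S(407,82))]:
    X=tri([("top",a),("side",b)]);print(n,X.round(4),proj("top",X)-a,proj("side",X)-b)
print("corners",[onz("top",T(*c),0.006).round(4) for c in [(248,77),(525,53),(550,343),(270,356)]])
print("cornersS",[onz("side",S(*c),0.006).round(4) for c in [(75,395),(340,407),(352,225)]])
print("jar",onz("top",T(243,478),0.072),onz("side",S(452,358),0.072))
print("notes",[onz("top",T(*c),0.023) for c in[(588,214),(722,158),(782,292),(648,346)]])
print("spare",onz("top",T(82,216),0.04)); print(onz("top",(300,30),0))
E
```

```text
knob [0.5136 0.0918 0.18  ] [[0.02547129 0.19779778]] [[-0.19562827 -0.01700654]]
grip [0.4749 0.0108 0.1417] [[0.04557845 0.45998574]] [[-0.43285695 -0.02704752]]
gripend [0.4485 0.0083 0.1419] [[0.05227677 0.60604173]] [[-0.56989349 -0.02854394]]
corners [array([0.6149, 0.1425, 0.006 ]), array([ 0.6314, -0.0041,  0.006 ]), array([ 0.4778, -0.021 ,  0.006 ]), array([0.4671, 0.126 , 0.006 ])]
cornersS [array([0.6107, 0.1466, 0.006 ]), array([0.4639, 0.1295, 0.006 ]), array([ 0.4805, -0.0074,  0.006 ])]
jar [0.40475331 0.13028339 0.072     ] [0.40321398 0.13808822 0.072     ]
notes [array([ 0.54461927, -0.03865877,  0.023     ]), array([ 0.57565213, -0.10767827,  0.023     ]), array([ 0.50657423, -0.13999217,  0.023     ]), array([ 0.47679774, -0.07121825,  0.023     ])]
spare [0.53514767 0.22080698 0.04      ]
[0.92953478 0.07109341 0.        ]
```

```bash
cat >> h.py <<'E'
def tool():
    s=get_state();r,p,y=s["eef_rot"];R=Rn.from_euler("xyz",[r,p,y],degrees=True).as_matrix();return s,np.array(s["tcp_pos"]),R
E
python3 - <<'E'
from h import *
s,p,R=tool();print(R.round(3))
m,Rc,c=cam("wrist");print("cam in tool",(R.T@(c-p)).round(4));print((R.T@Rc.T).round(3))
T=lambda u,v:(u/4.7+215,v/4.7+135); S=lambda u,v:(u/4.2+250,v/4.2+170)
def loc(q):
    x,y,a,sp,bx,by=q
    th=np.radians(30)-sp
    Rz=Rn.from_euler("z",a).as_matrix();O=np.array([x,y,0])
    f=lambda L:O+Rz@np.array(L)
    P={"knob":f([-.009,.0353,.183]),"grip":f([-.054,-.062*np.sin(th),.095+.062*np.cos(th)]),"gripend":f([-.081,-.062*np.sin(th),.095+.062*np.cos(th)])}
    for i,(sx,sy) in enumerate([(1,1),(1,-1),(-1,-1),(-1,1)]): P["c%d"%i]=f([bx+sx*.075,by+sy*.075,.006])
    return P
obs=[("top","knob",T(309,238)),("top","grip",T(490,333)),("top","gripend",T(495,394)),("side","knob",S(254,121)),("side","grip",S(358,80)),("side","gripend",S(408,82)),
("top","c0",T(248,77)),("top","c1",T(525,53)),("top","c2",T(550,343)),("top","c3",T(270,356)),("side","c0",S(75,390)),("side","c3",S(340,405))]
def res(q):
    P=loc(q[:6]);r=[]
    for n,k,uv in obs:
        off=q[6:8] if n=="top" else q[8:10]
        r+=list((proj(n,P[k])[0]+off-uv))
    return np.array(r+list(np.array(q[6:])/1.0))
o=least_squares(res,[.525,.056,.1,-.08,.02,0,0,0,0,0])
print(o.x.round(4),np.degrees(o.x[2]));print(res(o.x).round(1))
for k,v in loc(o.x[:6]).items():print(k,v.round(4))
E
```

```text
[[-0.001 -0.397  0.918]
 [ 0.001  0.918  0.397]
 [-1.     0.001 -0.   ]]
cam in tool [-1.401e-01  1.000e-04 -6.870e-02]
[[-0.    -0.254  0.967]
 [ 1.     0.001  0.   ]
 [-0.001  0.967  0.254]]
[ 0.5248  0.0578  0.1    -0.2139  0.0221  0.0009  0.0575 -0.3135  0.3469
  0.1179] 5.72913253936857
[-0.1  0.4  0.1  0.  -0.1 -0.5  0.7 -0.8 -0.2  0.4 -0.4  0.4 -0.2  0.1
  0.9  0.7  0.1 -1.1 -0.8  0.7 -0.5 -0.1  0.1  0.1  0.1 -0.3  0.3  0.1]
knob [0.5123 0.092  0.183 ]
grip [0.4752 0.0109 0.1409]
gripend [0.4484 0.0082 0.1409]
c0 [0.6139 0.143  0.006 ]
c1 [ 0.6289 -0.0063  0.006 ]
c2 [ 0.4796 -0.0212  0.006 ]
c3 [0.4646 0.128  0.006 ]
```

Request:
{"fn": "step_arm", "kwargs": {
  "steps": [
    [[-1, 0, 0], -1],
    [[-1, 0, 0], -1],
    [[-1, 0, 0], -1],
    [[0, 0, 0], -1],
    [[0, 0, 0], -1],
    [[0, 0, 0], -1],
    [[0, 0, 0], -1],
    [[0, 0, 0], -1],
    [[0, 0, 0], -1],
    [[0, 0, 0], -1],
    [[0, 0, 0], -1],
    [[0, 0, 0], -1],
    [[0, 0, 0], 0]
  ],
  "fingers": 1,
  "grip_force": 10
}}

```text
time_s: 1.23
tcp_pos: [0.2682, -0.6192, 0.3052]
eef_rot: [20.2, 90.0, 115.9]
contact_force: [-0.5, 0.2, 0.0]
gripper_width: 0.0064
```

Request:
{"fn": "step_arm", "kwargs": {
  "steps": [
    [[0, -0.3, 1], 0],
    [[0, -0.3, 1], 0],
    [[0, -0.3, 1], 0],
    [[0, -0.3, 1], 0],
    [[0, -0.3, 1], 0],
    [[0, -0.3, 1], 0],
    [[0, -0.3, 1], 0],
    [[0, -0.3, 1], 0],
    [[0, -0.3, 1], 0],
    [[0, -0.3, 1], 0],
    [[0, -0.3, 1], 0],
    [[0, -0.3, 1], 0],
    [[0, -0.3, 1], 0],
    [[0, -0.3, 1], 0],
    [[0, -0.3, 1], 0],
    [[0, 0, 0], 0]
  ]
}}

```text
time_s: 2.57
tcp_pos: [0.3296, -0.3099, 0.3059]
eef_rot: [-78.0, 89.9, 17.3]
contact_force: [-0.2, 0.6, 0.3]
gripper_width: 0.0004
```

Request:
{"fn": "step_arm", "kwargs": {
  "steps": [
    [[0, -0.65, 1], 0],
    [[0, -0.65, 1], 0],
    [[0, -0.65, 1], 0],
    [[0, -0.65, 1], 0],
    [[0, -0.65, 1], 0],
    [[0, -0.65, 1], 0],
    [[0, -0.65, 1], 0],
    [[0, -0.65, 1], 0],
    [[0, -0.65, 1], 0],
    [[0, -0.65, 1], 0],
    [[0, -0.65, 1], 0],
    [[0, -0.65, 1], 0],
    [[0, -0.65, 1], 0],
    [[0, -0.65, 1], 0],
    [[0, -0.65, 1], 0],
    [[0, -0.65, 0.5], 0],
    [[0, 0, 0], 0]
  ]
}}

```text
time_s: 3.98
tcp_pos: [0.5092, 0.0177, 0.305]
eef_rot: [132.1, 90.0, -132.5]
contact_force: [1.0, 0.2, 0.0]
gripper_width: 0.0005
```

```bash
python3 - <<'E'
from h import *
s,p,R=tool();print(p,R.round(3))
print(camera_model("wrist"))
cv2.imwrite("pics/w1.png",capture("wrist"))
cv2.imwrite("pics/s1.png",cv2.resize(capture("side")[130:330,230:430],None,fx=3,fy=3,interpolation=cv2.INTER_CUBIC))
E
```

```text
[0.50916718 0.01771684 0.30498423] [[-0.    -0.996 -0.094]
 [-0.    -0.094  0.996]
 [-1.     0.    -0.   ]]
{'intrinsics': array([[333.14952489,   0.        , 315.11158968],
       [  0.        , 333.14952489, 194.88039531],
       [  0.        ,   0.        ,   1.        ]]), 'dist_coeffs': array([-0.0411838,  0.       ,  0.       ,  0.       ,  0.       ]), 'rvec': array([-0.14693717,  3.0987484 ,  0.40124088]), 'tvec': array([ 0.50770271, -0.01785625,  0.45631449])}
```

View pics/w1.png

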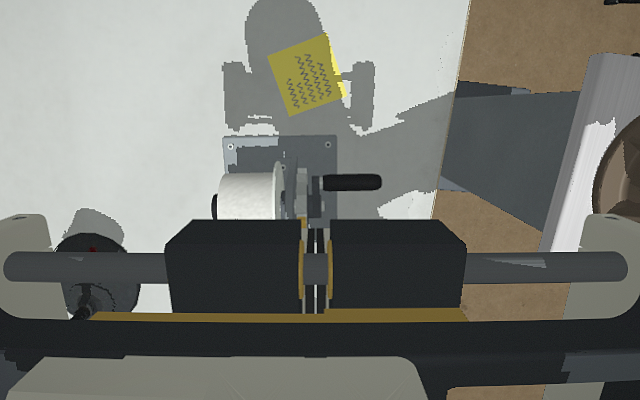

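View pics/s1.png

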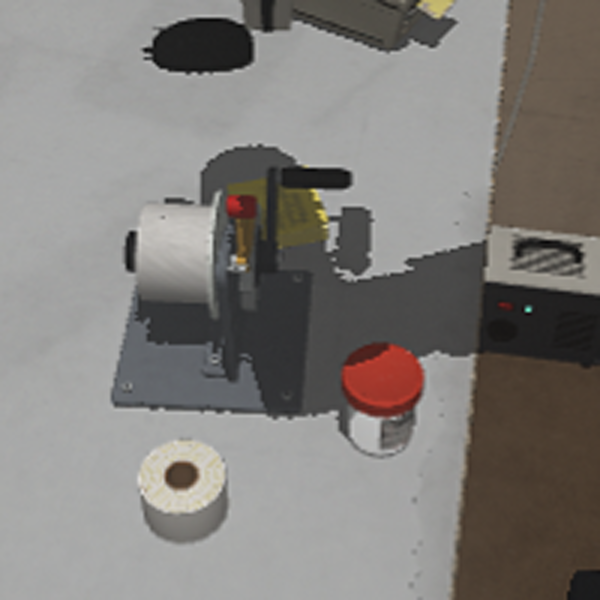

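```bash
python3 - <<'E'
from h import *
s,p,R=tool();print(p,s["contact_force"])
print(proj("side",[p,p+R[:,0]*.019]),proj("top",[p,p+R[:,0]*.019]),proj("wrist",[p,p+R[:,0]*.019,p+R@[.019,.021,0],p+R@[.019,-.021,0]]))
T=lambda u,v:(u/4.7+215,v/4.7+135); S=lambda u,v:(u/4.2+250,v/4.2+170)
# grip triangulated with wrist too: centre 351,182 ends 322..381
print(cam("side")[2])
for nm,t,sd,w in [("gripend",T(495,394),S(408,82),(381,181)),("gripmid",T(490,333),S(358,80),(351.5,182))]:
    X=tri([("top",t),("side",sd),("wrist",w)]);print(nm,X.round(4),[ (proj(n,X)[0]-uv).round(1) for n,uv in (("top",t),("side",sd),("wrist",w))])
cv2.imwrite("pics/s2.png",capture("side"));cv2.imwrite("pics/t2.png",capture("top"))
E
```

```text
[0.50755827 0.01604789 0.30505121] [ 0.29053753  0.11066728 -0.30280727]
[[318.51530039 128.98458506]
 [318.77435342 136.76012302]] [[317.14862817 183.7588479 ]
 [317.16989799 184.79102377]] [[314.15889334 260.99233175]
 [314.22757359 244.52512698]
 [355.00354009 244.51331551]
 [273.44407573 244.47542044]]
[0.35860625 0.70062867 0.76917162]
gripend [0.4469 0.0082 0.1424] [array([-0.1,  0.5]), array([-0.1, -0.1]), array([-1. , -0.2])]
gripmid [0.4743 0.0114 0.1427] [array([-0.2,  0.7]), array([-0.2, -0.2]), array([-1.1, -0.5])]
```

View pics/s2.png

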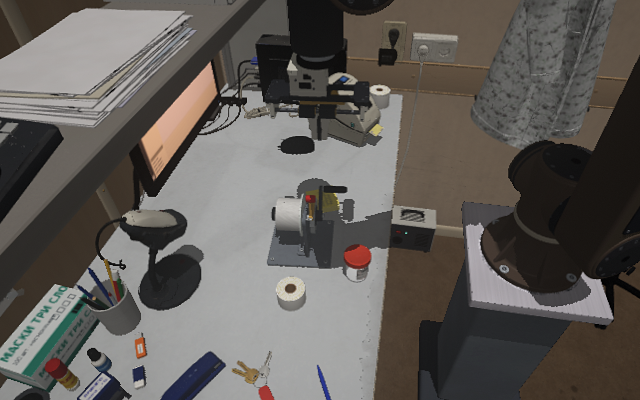

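View pics/t2.png

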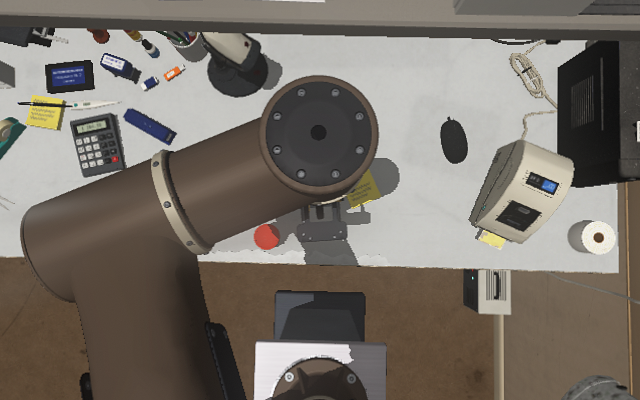

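Request:
{"fn": "step_arm", "kwargs": {
  "steps": [
    [[0, -0.2, 0.75], 0],
    [[0, -0.2, 0.75], 0],
    [[0, -0.2, 0.75], 0],
    [[0, 0, 0], 0],
    [[0.9, 0, 0], 0],
    [[0.9, 0, 0], 0],
    [[0.9, 0, 0], 0],
    [[0.9, 0, 0], 0],
    [[0.9, 0, 0], 0],
    [[0.6, 0, 0], 0],
    [[0.5, 0, 0], 0],
    [[0, 0, 0], 0],
    [[0, 0, 0], 0],
    [[0, 0, 0], 0]
  ]
}}

```text
time_s: 5.35
tcp_pos: [0.5155, 0.0618, 0.1945]
eef_rot: [-83.4, 89.9, 12.0]
contact_force: [-0.7, 0.2, -0.3]
gripper_width: 0.0005
```

```bash
cat > look.py <<'E'
import sys
from h import *
s,p,R=tool();print(s["time_s"],p.round(4),s["contact_force"].round(1))
O=np.array([.5248,.0578]);a=.1;M=np.array([[np.cos(a),np.sin(a)],[-np.sin(a),np.cos(a)]])
print("local mm",(M@(p[:2]-O)*1000).round(1),"tip z",round(p[2]*1000-19,1))
k=sys.argv[1]
a=cv2.resize(capture("side")[145:265,255:395],None,fx=5.5,fy=5,interpolation=cv2.INTER_CUBIC) if 0 else cv2.resize(capture("side")[150:260,260:380],None,fx=5,fy=5,interpolation=cv2.INTER_CUBIC)
cv2.imwrite(f"pics/{k}.png",a)
E
python3 look.py a1
```

```text
5.35 [0.5155 0.0618 0.1945] [-0.7  0.2 -0.3]
local mm [-8.8  4.9] tip z 175.5
```

View pics/a1.png

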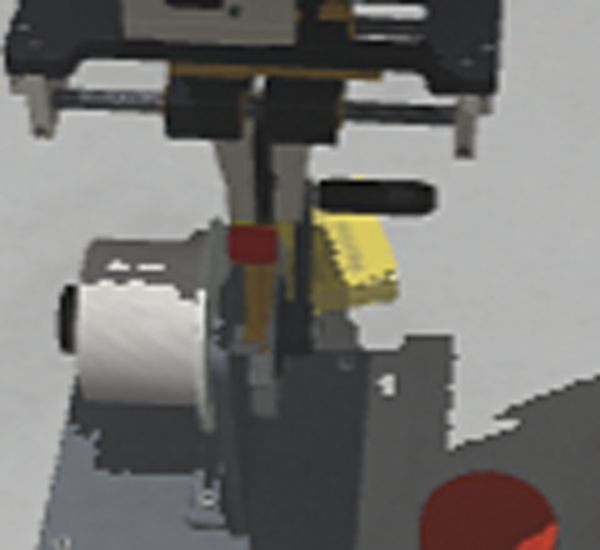

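Request:
{"fn": "step_arm", "kwargs": {
  "steps": [
    [[0.2, 0, 0.2], 0],
    [[0, 0, 0.25], 0],
    [[0, 0, 0.2], 0],
    [[0, 0, 0.2], 0],
    [[0, 0, 0.2], 0],
    [[0, 0, 0.2], 0],
    [[0, 0, 0.2], 0],
    [[0, 0, 0.2], 0],
    [[0, 0, 0.2], 0],
    [[0, 0, 0.2], 0],
    [[0, 0, 0.2], 0],
    [[0, 0, 0.15], 0],
    [[0, 0, 0], 0],
    [[0, 0, 0], 0]
  ]
}}

```text
time_s: 6.57
tcp_pos: [0.5104, 0.1099, 0.1895]
eef_rot: [121.6, 90.0, -142.9]
contact_force: [-0.7, -0.1, 0.3]
gripper_width: 0.0006
```

```bash
python3 look.py a2
```

```text
6.5667 [0.5104 0.1099 0.1895] [-0.7 -0.1  0.3]
local mm [-9.1 53.3] tip z 170.5
```

View pics/a2.png

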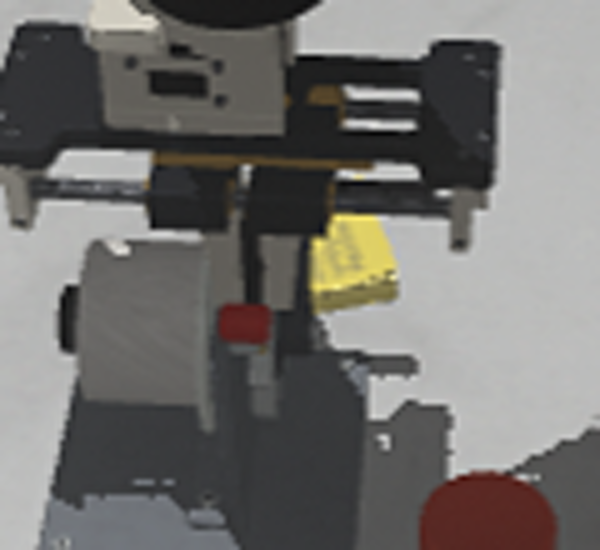

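```bash
cat >> h.py <<'E'
def W(l,q=(.5248,.0578,.1)):
    c,s=np.cos(q[2]),np.sin(q[2]);l=np.array(l,float)
    return np.array([q[0]+c*l[0]-s*l[1],q[1]+s*l[0]+c*l[1],l[2]])
def knobL(t): a=-.205+t; return [-.009,.045+.048*np.sin(a),.136+.048*np.cos(a)]
def gripL(s,x=-.054): th=np.pi/6-s; return [x,-.062*np.sin(th),.095+.062*np.cos(th)]
E
python3 - <<'E'
from h import *
for t in (0,.6,.7,.8,.85): print(t,proj("side",W(knobL(t))))
for t in (-.14,-.03): print(t,proj("side",W(gripL(t))),proj("wrist",[W(gripL(t)),W(gripL(t,-.081))]))
i=capture("side");cv2.imwrite("pics/a2b.png",cv2.resize(i[170:240,290:370],None,fx=8,fy=8,interpolation=cv2.INTER_NEAREST))
cv2.imwrite("pics/a2w.png",capture("wrist"))
E
```

```text
0 [[310.80380062 197.84169524]]
0.6 [[309.34726115 208.17604335]]
0.7 [[309.15285685 210.37359484]]
0.8 [[308.97917788 212.64669478]]
0.85 [[308.90078518 213.80342906]]
-0.14 [[334.55894492 189.34904237]] [[398.69961099  62.3638573 ]
 [449.3957346   62.70170971]]
-0.03 [[334.3921273  189.71469315]] [[399.97552681  72.76151674]
 [451.39675704  73.06552219]]
```

View pics/a2b.png

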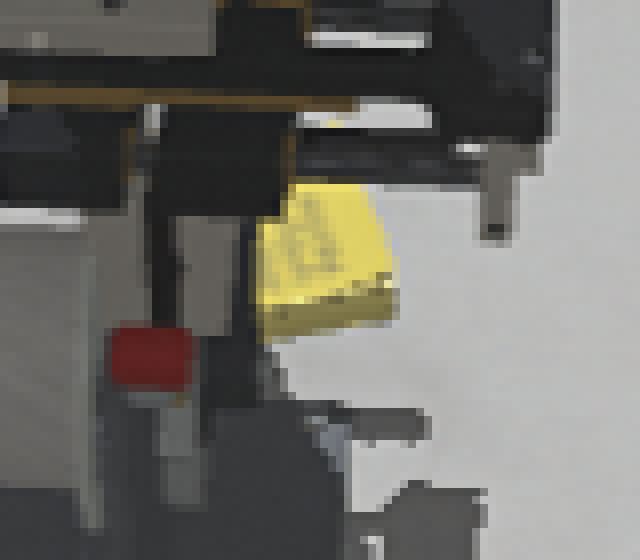

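View pics/a2w.png

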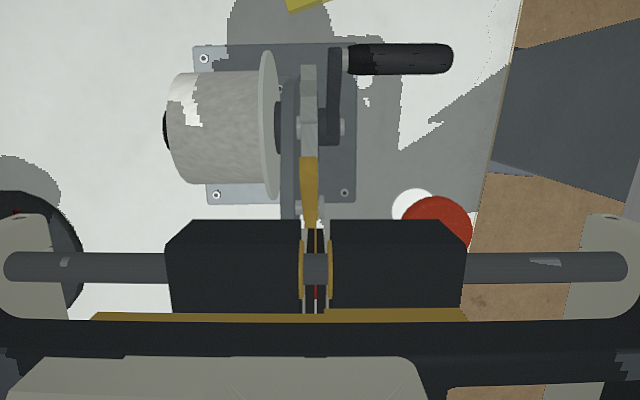

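Request:
{"fn": "step_arm", "kwargs": {
  "steps": [
    [[-0.6, 0, -0.2], 0],
    [[-0.7, 0, -0.3], 0],
    [[0, 0.4, -0.9], 0],
    [[0, 0.5, -0.95], 0],
    [[0, 0.5, -0.95], 0],
    [[0, 0.5, -0.95], 0],
    [[0, 0.5, -0.95], 0],
    [[0, 0.2, -0.95], 0],
    [[0, 0, -0.1], 0],
    [[0, 0, 0], 0],
    [[0.7, 0, 0], 0],
    [[0.7, 0, 0], 0],
    [[0.7, 0, 0], 0],
    [[0.7, 0, 0], 0],
    [[0, 0, 0], 0],
    [[0, 0, 0], 0],
    [[0, 0, 0], 0]
  ]
}}

```text
time_s: 8.13
tcp_pos: [0.4712, -0.0191, 0.1602]
eef_rot: [-102.3, 90.0, -6.8]
contact_force: [0.0, 0.8, 1.3]
gripper_width: 0.0006
```

```bash
python3 look.py a3; python3 - <<'E'
from h import *
cv2.imwrite("pics/a3w.png",capture("wrist"))
for t in (-.2,-.14,-.03): print(t,proj("side",[W(gripL(t)),W(gripL(t,-.081))]),proj("wrist",[W(gripL(t)),W(gripL(t,-.081))]))
E
```

```text
8.1333 [ 0.4712 -0.0191  0.1602] [0.  0.8 1.3]
local mm [-61.1 -71.2] tip z 141.2
-0.2 [[334.64334849 189.28878343]
 [346.39349522 189.8148565 ]] [[301.57410572 296.42655262]
 [351.60852504 296.21733021]]
-0.14 [[334.55894492 189.34904237]
 [346.35556572 189.8773127 ]] [[301.48155163 303.56772236]
 [351.92928393 303.35510233]]
-0.03 [[334.3921273  189.71469315]
 [346.27409877 190.24748326]] [[301.35488952 316.99927877]
 [352.41596923 316.78087035]]
```

View pics/a3.png

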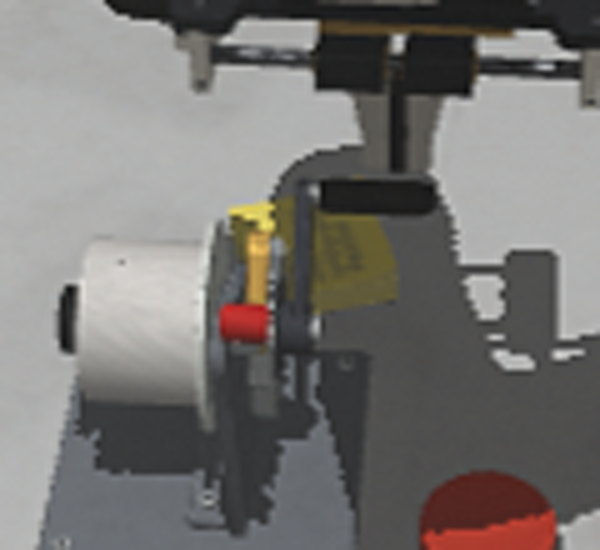

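View pics/a3w.png

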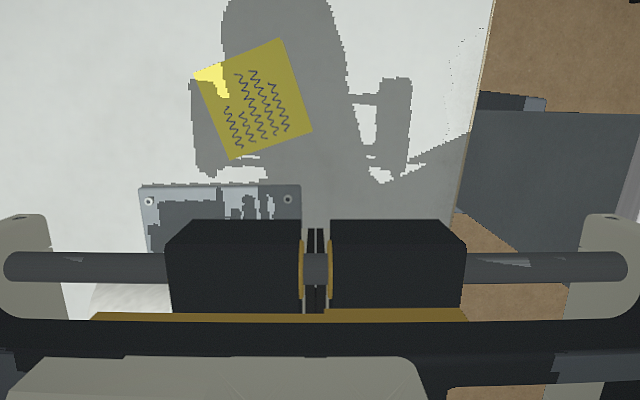

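Request:
{"fn": "step_arm", "kwargs": {
  "steps": [
    [[0.1, 0, 0.2], 0],
    [[0, 0, 0.2], 0],
    [[0, 0, 0.15], 0],
    [[0, 0, 0.15], 0],
    [[0, 0, 0.15], 0],
    [[0, 0, 0.15], 0],
    [[0, 0, 0.15], 0],
    [[0, 0, 0.1], 0],
    [[0, 0, 0.05], 0],
    [[0, 0, 0], 0],
    [[0, 0, 0], 0]
  ]
}}

```text
time_s: 9.15
tcp_pos: [0.468, 0.0066, 0.1574]
eef_rot: [3.7, 90.0, 99.2]
contact_force: [1.0, -2.0, 0.4]
gripper_width: 0.0008
```

```bash
python3 look.py a4; python3 - <<'E'
from h import *
for t in (-.1,0,.05,.1,.2,.38): print(t,proj("side",[W(gripL(t)),W(gripL(t,-.081))]).round(1).tolist())
E
```

```text
9.15 [0.468  0.0066 0.1574] [ 1.  -2.   0.4]
local mm [-61.6 -45.3] tip z 138.4
-0.1 [[334.5, 189.4], [346.3, 190.0]]
0 [[334.3, 189.9], [346.2, 190.4]]
0.05 [[334.3, 190.2], [346.2, 190.7]]
0.1 [[334.2, 190.6], [346.2, 191.1]]
0.2 [[334.0, 191.5], [346.1, 192.1]]
0.38 [[333.7, 194.0], [345.8, 194.5]]
```

View pics/a4.png

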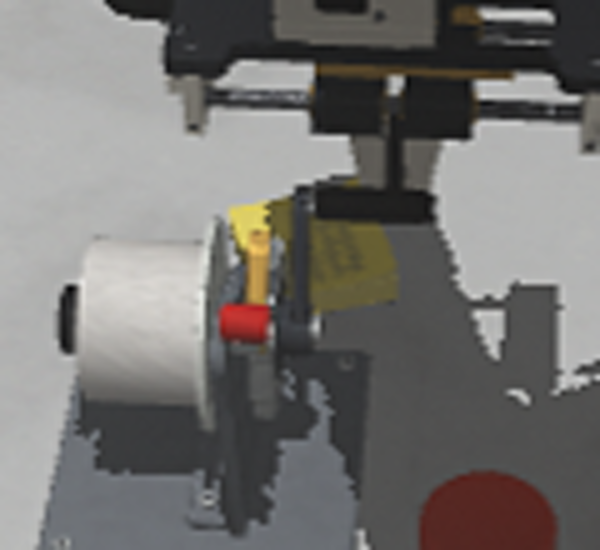

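Request:
{"fn": "step_arm", "kwargs": {
  "steps": [
    [[0, 0, 0.15], 0],
    [[0, 0, 0.15], 0],
    [[0, 0, 0.15], 0],
    [[0, 0, 0.15], 0],
    [[0, 0, 0.1], 0],
    [[0, 0, 0.1], 0],
    [[0, 0, 0], 0],
    [[0, 0, 0], 0]
  ]
}}

```text
time_s: 9.87
tcp_pos: [0.4665, 0.0226, 0.1574]
eef_rot: [-4.1, 90.0, 91.4]
contact_force: [-0.2, -0.0, -0.9]
gripper_width: 0.0007
```

```bash
python3 look.py a5; python3 - <<'E'
from h import *
for t in (.2,.25,.3,.35,.4,.45,.5): print(t,(proj("side",[W(gripL(t)),W(gripL(t,-.081))])*5-[1300,750]).round(1).tolist())
E
```

```text
9.8667 [0.4665 0.0226 0.1574] [-0.2 -0.  -0.9]
local mm [-61.5 -29.2] tip z 138.4
0.2 [[370.0, 207.7], [430.3, 210.5]]
0.25 [[369.5, 210.7], [430.0, 213.4]]
0.3 [[369.1, 214.0], [429.7, 216.7]]
0.35 [[368.6, 217.6], [429.4, 220.3]]
0.4 [[368.1, 221.5], [429.1, 224.2]]
0.45 [[367.6, 225.7], [428.8, 228.5]]
0.5 [[367.1, 230.2], [428.5, 233.0]]
```

View pics/a5.png

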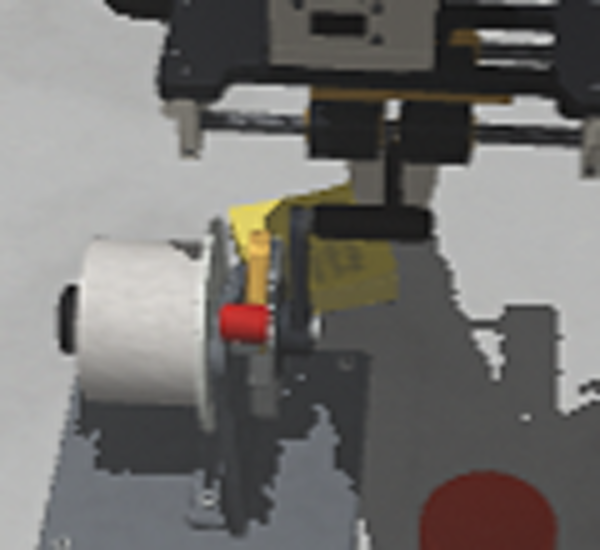

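Request:
{"fn": "step_arm", "kwargs": {
  "steps": [
    [[0, 0, -0.4], 0],
    [[-0.8, 0, 0], 0],
    [[-0.8, 0, 0], 0],
    [[-0.8, 0, 0], 0],
    [[-0.8, 0, 0], 0],
    [[0, -0.3, 0.9], 0],
    [[0, -0.3, 0.9], 0],
    [[0, -0.35, 0.9], 0],
    [[0, -0.35, 0.9], 0],
    [[0, -0.35, 0.9], 0],
    [[0, -0.35, 0.9], 0],
    [[0, -0.3, 0.9], 0],
    [[0, -0.3, 0.85], 0],
    [[0, 0, 0], 0],
    [[0, 0, 0], 0],
    [[0.5, 0, 0], 0],
    [[0.6, 0, 0], 0],
    [[0.5, 0, 0], 0],
    [[0, 0, 0], 0],
    [[0, 0, 0], 0]
  ]
}}

```text
time_s: 11.58
tcp_pos: [0.5052, 0.1607, 0.1888]
eef_rot: [125.2, 89.9, -139.4]
contact_force: [0.6, 0.7, -0.2]
gripper_width: 0.0002
```

```bash
python3 look.py a6
```

```text
11.5833 [0.5052 0.1607 0.1888] [ 0.6  0.7 -0.2]
local mm [ -9.3 104.4] tip z 169.8
```

View pics/a6.png

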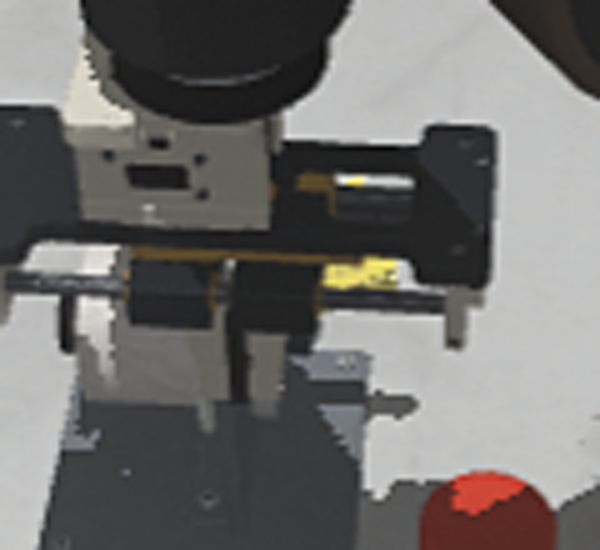

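Request:
{"fn": "step_arm", "kwargs": {
  "steps": [
    [[0, 0, -0.2], 0],
    [[0, 0, -0.2], 0],
    [[0, 0, -0.2], 0],
    [[0, 0, -0.2], 0],
    [[0, 0, -0.2], 0],
    [[0, 0, -0.2], 0],
    [[0, 0, -0.2], 0],
    [[0, 0, -0.2], 0],
    [[0, 0, -0.2], 0],
    [[0, 0, -0.2], 0],
    [[0, 0, -0.1], 0],
    [[0, 0, 0], 0],
    [[0, 0, 0], 0]
  ]
}}

```text
time_s: 12.72
tcp_pos: [0.5095, 0.1193, 0.1893]
eef_rot: [123.4, 90.0, -141.2]
contact_force: [0.3, 0.1, -0.2]
gripper_width: 0.0003
```

```bash
python3 look.py a7; python3 - <<'E'
from h import *
cv2.imwrite("pics/a7w.png",capture("wrist"))
for t in (.2,.3,.35,.4,.45,.5): print(t,proj("wrist",[W(gripL(t)),W(gripL(t,-.081))]).round(1).tolist())
for t in (0,.12,.4):print(t,proj("wrist",W(knobL(t))))
E
```

```text
12.7167 [0.5095 0.1193 0.1893] [ 0.3  0.1 -0.2]
local mm [-9.1 62.7] tip z 170.3
0.2 [[402.8, 77.8], [455.8, 78.1]]
0.3 [[403.0, 89.9], [456.1, 90.1]]
0.35 [[403.0, 96.1], [456.0, 96.3]]
0.4 [[402.9, 102.4], [455.9, 102.6]]
0.45 [[402.7, 108.7], [455.5, 108.8]]
0.5 [[402.4, 115.0], [455.1, 115.1]]
0 [[313.83443134 198.98819465]]
0.12 [[313.90089813 211.45126965]]
0.4 [[314.06585975 238.07102842]]
```

View pics/a7.png

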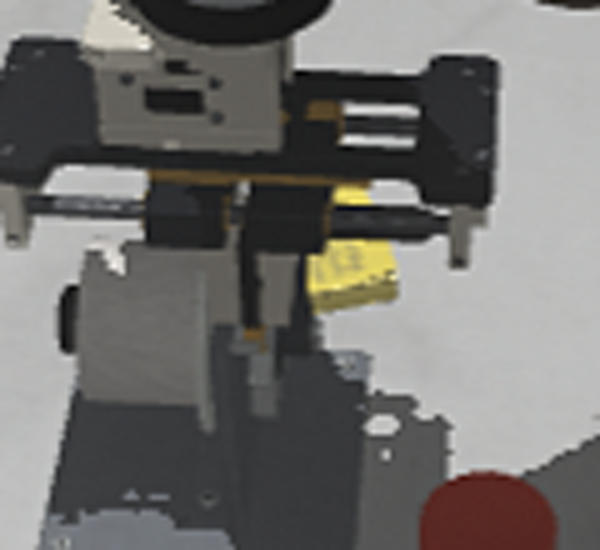

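View pics/a7w.png

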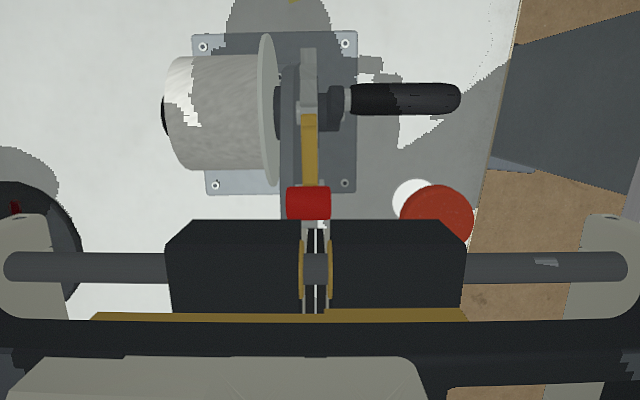

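Request:
{"fn": "step_arm", "kwargs": {
  "steps": [
    [[0, 0, 0.3], 0],
    [[-0.9, 0, 0], 0],
    [[-0.9, 0, 0], 0],
    [[0, 0, 0], 0],
    [[0, 0.4, -0.8], 0],
    [[0, 0.4, -0.8], 0],
    [[0, 0.4, -0.8], 0],
    [[0, 0.4, -0.8], 0],
    [[0, 0.4, -0.8], 0],
    [[0, 0.4, -0.8], 0],
    [[0, 0.2, -0.8], 0],
    [[0, 0, 0], 0],
    [[0, 0, 0], 0],
    [[0.8, 0, 0], 0],
    [[0.8, 0, 0], 0],
    [[0.8, 0, 0], 0],
    [[0.8, 0, 0], 0],
    [[0, 0, 0], 0],
    [[0, 0, 0], 0]
  ]
}}

```text
time_s: 14.4
tcp_pos: [0.4674, 0.0091, 0.1612]
eef_rot: [114.2, 89.9, -150.4]
contact_force: [-0.1, -0.2, 1.0]
gripper_width: 0.0005
```

```bash
python3 look.py a8
```

```text
14.4 [0.4674 0.0091 0.1612] [-0.1 -0.2  1. ]
local mm [-62.  -42.7] tip z 142.2
```

View pics/a8.png

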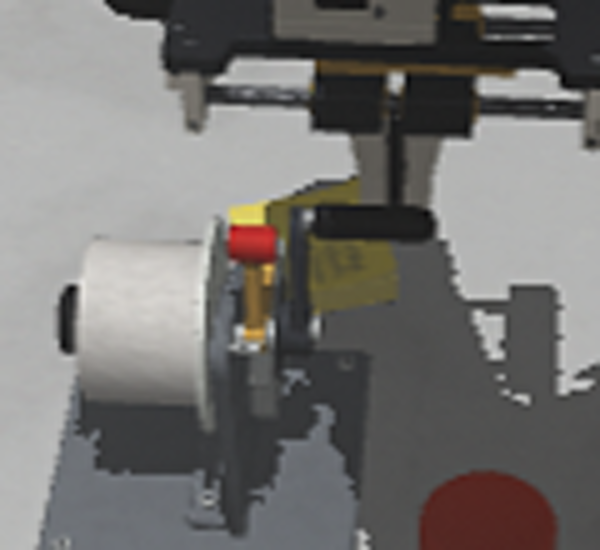

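Request:
{"fn": "step_arm", "kwargs": {
  "steps": [
    [[0, 0, 0.2], 0],
    [[0, 0, 0.2], 0],
    [[0, 0, 0.2], 0],
    [[0, 0, 0.15], 0],
    [[0, 0, 0.1], 0],
    [[0, 0, 0.1], 0],
    [[0, 0, 0.1], 0],
    [[0, 0, 0], 0]
  ]
}}

```text
time_s: 15.12
tcp_pos: [0.4658, 0.0301, 0.1618]
eef_rot: [-175.1, 90.0, -79.7]
contact_force: [1.5, -3.8, 2.2]
gripper_width: 0.0004
```

Request:
{"fn": "step_arm", "kwargs": {
  "steps": [
    [[0, 0, 0.05], 0],
    [[0, 0, 0.05], 0],
    [[0, 0, 0], 0]
  ]
}}

```text
time_s: 15.37
tcp_pos: [0.4657, 0.0309, 0.1618]
eef_rot: [171.2, 89.9, -93.3]
contact_force: [3.3, -10.2, 3.7]
gripper_width: 0.0004
```

```bash
python3 look.py a9;python3 - <<'E'
from h import *
for t in (.4,.45,.5,.52,.55): print(t,(proj("side",[W(gripL(t))])*5-[1298,748]).round(1).tolist())
E
```

```text
15.3667 [0.4657 0.0309 0.1618] [  3.3 -10.2   3.7]
local mm [-61.5 -20.9] tip z 142.8
0.4 [[370.1, 223.5]]
0.45 [[369.6, 227.7]]
0.5 [[369.1, 232.2]]
0.52 [[369.0, 234.1]]
0.55 [[368.7, 237.0]]
```

View pics/a9.png

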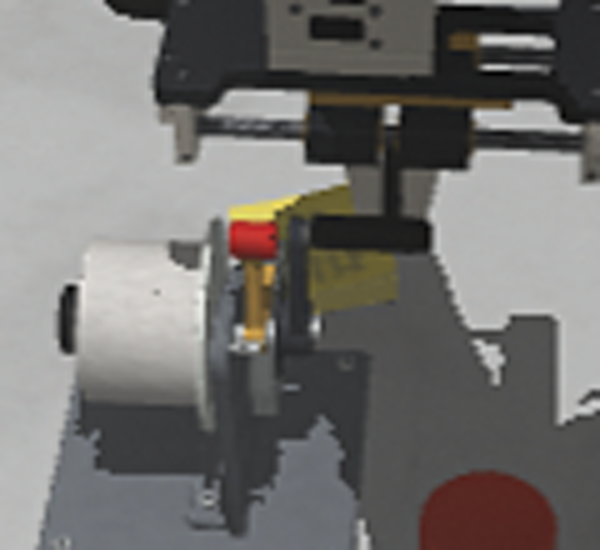

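Request:
{"fn": "step_arm", "kwargs": {
  "steps": [
    [[0, 0, -0.2], 0],
    [[0, 0, -0.4], 0],
    [[0, 0, -0.6], 0],
    [[0, 0, -0.6], 0],
    [[-0.9, 0, 0], 0],
    [[-0.9, 0, 0], 0],
    [[-0.9, 0, 0], 0],
    [[-0.9, 0, 0], 0],
    [[-0.9, 0, 0], 0],
    [[0, 0, -0.9], 0],
    [[0, 0, -0.9], 0],
    [[0, 0, -0.9], 0],
    [[0, 0, 0], 0],
    [[0, 0, 0], 0]
  ]
}}

```text
time_s: 16.58
tcp_pos: [0.4739, -0.0581, 0.2512]
eef_rot: [28.7, 90.0, 124.0]
contact_force: [1.0, 1.2, -0.2]
gripper_width: 0.0004
```

```bash
python3 look.py b1; python3 - <<'E'
from h import *
cv2.imwrite("pics/b1w.png",capture("wrist"))
cv2.imwrite("pics/b1t.png",capture("top"))
for t in (.35,.45,.5,.52,.55,.6): print(t,proj("wrist",[W(gripL(t)),W(gripL(t,-.081))]).round(1).tolist())
for t in (0,.05,.12,.4):print(t,proj("wrist",W(knobL(t))),proj("side",[W(knobL(t))])*5-[1298,748])
E
```

```text
16.5833 [ 0.4739 -0.0581  0.2512] [ 1.   1.2 -0.2]
local mm [ -62.2 -110.2] tip z 232.2
0.35 [[305.2, 319.1], [338.3, 319.0]]
0.45 [[305.3, 326.2], [338.3, 326.0]]
0.5 [[305.3, 329.5], [338.2, 329.3]]
0.52 [[305.4, 330.8], [338.2, 330.6]]
0.55 [[305.4, 332.7], [338.2, 332.5]]
0.6 [[305.4, 335.7], [338.1, 335.6]]
0 [[247.4921442  390.59009138]] [[256.0190031  241.20847619]]
0.05 [[247.58604998 393.41816292]] [[255.35932405 244.30395486]]
0.12 [[247.76828471 397.18417576]] [[254.4420698  249.05805588]]
0.4 [[249.04419624 409.54062167]] [[250.94263853 272.52830962]]
```

View pics/b1.png

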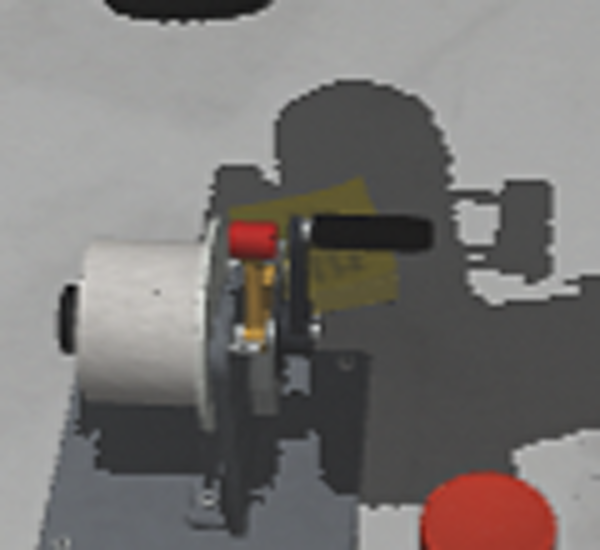

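View pics/b1w.png

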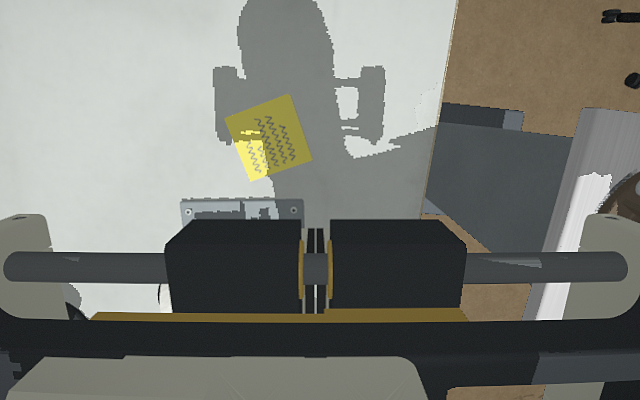

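View pics/b1t.png

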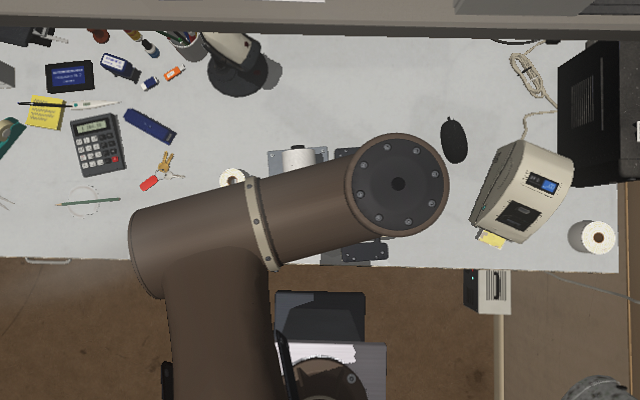

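```bash
python3 -c "
from plant import *
print(close_job())"
```

```text
the job is handed in; nothing more can be done
None
```

The spool is locked one notch back, and I handed the job in at about 16.7 s.

- **Sequence:** With the closed fingertips I tipped the red knob over until the pawl lay on its stop, then pushed the crank backward to about 0.37. I tipped the pawl down onto the tooth's sloping back, then pushed the crank on until it met a hard stop, with about 10 N at the fingertips and under 1 mm of further travel. After that I backed the gripper well away.
- **Last checks:** In the side view the crank is upright. The grip measures about 0.50–0.52, allowing for a calibration bias of a few tenths of a pixel. The knob is back at its pawl-down position (about 0), the pawl was on the stop during the push (about 0.85), and contact force after retreating was about 1 N, the sensor's usual noise.
- **Other things on the desk:** The notes, spare roll and jar looked unmoved in the views I had.
- **What disagreed or could not be checked:** The first image fit put the spool at -0.21, outside the stated -0.14 to -0.03, and I put this down to a bias of about 2 mm. In the last pictures the arm hid most of the rewinder from the top camera and the gripper hid the crank from the wrist camera. The final reading therefore rests on the side view and the force at the stop.

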